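# Find the parts case that rattles

## Robot

A 6-joint arm with a two-finger parallel gripper is mounted at the origin on a cart in front of the work surface, level with it; the furniture and walls round the work are solid. World frame = base frame: x ahead of the robot, y to its left, z up, the work surface at z = 0. Lengths are in mm, angles in rad, forces in N, time in s.
With the tool pointing down it reaches from about 250 to 850 mm from the base axis. Payload 12.5 kg.
Tool frame: the origin (TCP) lies at the centre of the arm's flange, where the gripper is bolted on; the fingertips stand 186 mm ahead of it and the grasp point (between the pads) lies ctrl.tcp_to_grasp ahead of it (ctrl.tcp_to_grasp is the distance from the TCP to the grasp point, in mm); z points along the fingers, y is the line along which they close (so a half turn about z gives the same grasp; the last joint's range is limited). The gripper opens to 93 mm and grips with 3 to 60 N. Pads are 15 mm wide; open, the fingers measure 128 mm over their backs; the gripper's body (75 mm by 188 mm) begins 65 mm behind the grasp point.
Start: joints at [-1.419, 0.351, 1.652, -0, 1.139, -0.085], TCP at [129.047, -534.633, 404.733] pointing down, gripper open.
Joint ranges: [-2.75, 2.75], [-0.79, 2.1], [0.01, 2.65], [-1.57, 4.71], [0.07, 3.14], [-2.87, 2.87]. Speed limits (rad/s): [2.22, 2.22, 2.79, 3.14, 3.14, 3.14].

## Interface

Orientations are given as [roll, pitch, yaw] about the fixed x, y, z axes, in that order (R = Rz(yaw) Ry(pitch) Rx(roll)).
In Python, from station import ctrl, vision gives the robot as it stands.
- The arm moves only by the tool apply_moves, never from a script. Its argument "targets" is one flat list of numbers, 7 for each row, row after row: the opening, from 0 (shut) to 1 (fully open), then the shift along the tool's x, y, z in units of 40 cm (1.0 is 40 cm), then the turn, a rotation vector about the tool's x, y, z in units of pi/2 rad (1.0 is pi/2 rad). In form: [fingers, x, y, z, ax, ay, az, fingers, x, y, z, ax, ay, az, ...]. A call has exactly 8 rows; each row is the pose to reach, as a shift and turn from the pose commanded when the call began, along the tool's axes at that moment; what a row does not reach only later rows make up. A row lasts 1/8 s, in which the tool goes at most 62.5 mm and 10.7 degrees, less where a joint would pass 70% of its speed; a pose out of reach is approached as far as the arm can. A call with a number of a shift or a turn outside -1 to 1 is refused whole. A call with a gripper value outside its range is refused whole. The fingers move at their own pace and stop on an object; "force" is the grip in N (left out, the last holds). Time passes only in rows, so rows that repeat a pose let the fingers close, or fill a call up. It gives the time, the measured TCP pose, the force, the opening and the grip force at its end, in the units of the state.
- ctrl.read_state(): the state, without advancing time (a new reading comes with each control period).
- vision.grab_frame(name): name is "scene" or "top" or "wrist"; returns a dict with "pixels" (480x640x3 uint8, red, green, blue), "fx", "fy", "cx", "cy" (pixels), "extrinsics" (4x4, takes a point from camera to world coordinates). Camera axes: x right, y down, z forward; pixel columns grow to the right and rows downward; lengths in mm; the calibration is good to about 2 mm. The wrist camera is an equidistant fisheye: a pixel r from the principal point sees the ray r / f radians off the axis. A picture is of the moment at which its call begins. There is no depth.
- ctrl.sign_off(): hands the job in; it is judged then, once.
The state is a dict: "time_s": time; "joints": joint angles; "joint_vel": joint speeds; "tau": joint torques, N m; "ee_pos": TCP position; "orientation": TCP orientation; "force": force on the tool from outside, world axes, zero at the start; "torque": the same for the moment, N m; "finger_gap": finger opening in mm; "finger_force": force on a finger pad.
Only numpy, scipy, OpenCV 4.12 (cv2) and the standard library are available. Lean on these libraries where they do the work, as an engineer would, in place of code of your own. Each camera call takes 0.05 s, during which the arm holds its last target. There are 200 camera calls.

## Task

One of the three closed steel cases in the row has a loose part in it: pick the cases up one at a time and shake or rock them lengthways until you find the one that rattles, standing each silent one back upright where it stood. Then hold the rattling case out forward, level and still, about a hand's breadth (10 cm) above the middle of the sorting tray, and finish there while still holding it; do not put it down or let go. Leave the jar, the magnifier and the spool alone.

Things in the scene. Friction and masses are not known exactly. Their poses are not given: they have to be found in the camera images.
- case_left: Left one (largest y) of three alike cases in a row, length roughly away from the robot: closed flat-sided grey steel case 124 long x 54 wide x 48 mm high, 0.25 to 0.8 kg in all (weight does not tell which rattles), dark lid seam, catches stand out 4 mm at its ends, lid fixed. Origin: centre of underside; x along its length, y across, z up. Any of the three may rattle, just one does.
- case_mid: Middle one of three alike cases in a row, length roughly away from the robot: closed flat-sided grey steel case 124 long x 54 wide x 48 mm high, 0.25 to 0.8 kg in all (weight does not tell which rattles), dark lid seam, catches stand out 4 mm at its ends, lid fixed. Origin: centre of underside; x along its length, y across, z up. Any of the three may rattle, just one does.
- case_right: Right one (smallest y) of three alike cases in a row, length roughly away from the robot: closed flat-sided grey steel case 124 long x 54 wide x 48 mm high, 0.25 to 0.8 kg in all (weight does not tell which rattles), dark lid seam, catches stand out 4 mm at its ends, lid fixed. Origin: centre of underside; x along its length, y across, z up. Any of the three may rattle, just one does.
- tray: Shallow open steel sorting tray fixed on the counter, beyond the row of cases as seen from the robot, 90 x 130 mm, rim 16 (18 with the rolled edge) mm high. Origin: centre of its underside, on the counter.
- jar: Bystander: small open glass jar with pale contents, 56 mm across and 50 mm high, origin at the centre of its underside. Leave alone.
- magnifier: Bystander: black eyeglass magnifier, a short tapered cylinder 34 mm across and 27 mm high, origin at the centre of its underside. Leave alone.
- spool: Bystander: wooden spool of tan thread, 40 mm across and 60 mm high, standing, origin at the centre of its underside. Leave alone.
- case_left_lining: Inner lining of case_left, fixed inside it, never visible, same origin and axes. Only a loose part can touch it. One case holds a steel part of 0.18 kg that slides 74 mm along the case's length, 10 mm across. It slides if the case is tipped over 15 degrees endways or jerked lengthways over 2.5 m/s2, then knocks on the end wall.
- case_mid_lining: Inner lining of case_mid, fixed inside it, never visible, same origin and axes. Only a loose part can touch it. After tipping, the loose part stays at the low end when the case is level again, so the held case's moment about its width axis differs by 0.13 N m between tipped one way and the other; a silent case shows no difference.
- case_right_lining: Inner lining of case_right, fixed inside it, never visible, same origin and axes. Only a loose part can touch it. A loose part's knocks can be felt as short force pulses on the tool; nothing moves in a silent case.

How it is judged (in metres and radians):
On the way:
1. the case with the loose part, held off the counter, has been shaken or rocked so that the part slides and knocks on an end wall inside it (((contact force between any of case_left_lining_c1, case_left_lining_c4 and anything else above 0.2 N and height (world z) of case_left above 0.025 m and contact force between case_left and the fingers above 1 N) or (contact force between any of case_mid_lining_c1, case_mid_lining_c4 and anything else above 0.2 N and height (world z) of case_mid above 0.025 m and contact force between case_mid and the fingers above 1 N) or (contact force between any of case_right_lining_c1, case_right_lining_c4 and anything else above 0.2 N and height (world z) of case_right above 0.025 m and contact force between case_right and the fingers above 1 N))).
At the end, for the whole second after the job is handed in: The rattling case is gripped, level within 0.2 rad, still, centred within 50 mm of the tray's centre in plan, underside 50 to 250 mm above the counter, clear of the tray; the other two stand upright, at rest and untouched, within 50 mm of their starts (((contact force between case_left_lining and anything else above 0.8 N and contact force between case_left and the fingers above 1 N and horizontal distance between case_left and tray below 0.05 m and height (world z) of case_left between 0.05 and 0.25 m and angle between case_left's own z axis and vertical below 0.2 rad and linear speed of case_left below 0.03 m/s and angular speed of case_left below 0.2 rad/s and distance of each of case_mid, case_right from where it was at the start of the episode below 0.05 m and angle between each of case_mid, case_right's own z axis and vertical below 0.1 rad and linear speed of each of case_mid, case_right below 0.02 m/s and contact force between each of case_mid, case_right and the arm below 0.2 N and contact force between each of case_mid, case_right and the fingers below 0.2 N and contact force between each of case_mid, case_right and case_left below 0.2 N and contact force between case_left and tray below 0.1 N) or (contact force between case_mid_lining and anything else above 0.8 N and contact force between case_mid and the fingers above 1 N and horizontal distance between case_mid and tray below 0.05 m and height (world z) of case_mid between 0.05 and 0.25 m and angle between case_mid's own z axis and vertical below 0.2 rad and linear speed of case_mid below 0.03 m/s and angular speed of case_mid below 0.2 rad/s and distance of each of case_left, case_right from where it was at the start of the episode below 0.05 m and angle between each of case_left, case_right's own z axis and vertical below 0.1 rad and linear speed of each of case_left, case_right below 0.02 m/s and contact force between each of case_left, case_right and the arm below 0.2 N and contact force between each of case_left, case_right and the fingers below 0.2 N and contact force between each of case_left, case_right and case_mid below 0.2 N and contact force between case_mid and tray below 0.1 N) or (contact force between case_right_lining and anything else above 0.8 N and contact force between case_right and the fingers above 1 N and horizontal distance between case_right and tray below 0.05 m and height (world z) of case_right between 0.05 and 0.25 m and angle between case_right's own z axis and vertical below 0.2 rad and linear speed of case_right below 0.03 m/s and angular speed of case_right below 0.2 rad/s and distance of each of case_left, case_mid from where it was at the start of the episode below 0.05 m and angle between each of case_left, case_mid's own z axis and vertical below 0.1 rad and linear speed of each of case_left, case_mid below 0.02 m/s and contact force between each of case_left, case_mid and the arm below 0.2 N and contact force between each of case_left, case_mid and the fingers below 0.2 N and contact force between each of case_left, case_mid and case_right below 0.2 N and contact force between case_right and tray below 0.1 N))); the arm keeps its last pose, push and grip.
It fails at once if the jar, the magnifier or the spool moved more than 20 mm (distance of any of jar, magnifier, spool from where it was at the start of the episode above 0.02 m).
It also fails if it takes over 72 s, if anything falls off the work surface, if the arm or the gripper's body presses on something with over 40 N, if the wrist force passes 120 N, or if a joint passes its speed limit or range.

## Working session

There is one attempt and no reset: what is moved stays moved. The work goes in short steps, Python scripts to look and compute and a tool call to move; the robot and the scene stay as the last step left them, time stands still between calls to the robot, and variables do not carry over. Pictures are saved under pics/ and viewed, at most 10 in all, crops included, and the job is handed in when it is done.

Besides the shell and the picture viewer there is one more tool, called after "Emit:" in YAML: its name, and indented under it one key for each argument. apply_moves: Moves the arm, as the interface text tells. Its arguments: {"type":"object","properties":{"targets":{"type":"array"},"force":{"type":"number"}},"required":["targets"]}

```bash
mkdir -p pics; ls; python3 - <<'E'
from station import ctrl, vision
import cv2
print(ctrl.read_state(), ctrl.tcp_to_grasp)
for n in ["scene","top"]:
    f=vision.grab_frame(n); cv2.imwrite(f"pics/{n}0.png",f["pixels"][:,:,::-1])
    print(n,f["fx"],f["fy"],f["cx"],f["cy"],f["extrinsics"])
E
```

```text
pics
{'time_s': 0.0, 'joints': array([-1.41859242e+00,  3.51239674e-01,  1.65244255e+00,  9.49251043e-06,
        1.13909663e+00, -8.46122482e-02]), 'joint_vel': array([-0.00103224,  0.00025373, -0.00071082,  0.00073958, -0.00097695,
       -0.00167108]), 'tau': array([-6.94054652e-04, -4.97322285e+01, -2.85257381e+01,  6.99113309e-02,
        2.57550093e-02, -1.11789234e-04]), 'ee_pos': array([ 129.03358661, -534.51211982,  404.192402  ]), 'orientation': array([-3.14041143e+00, -1.08833291e-04,  2.36812111e-01]), 'force': array([ 0.29301956,  0.27545866, -0.38216184]), 'torque': array([-0.01291783,  0.01414617,  0.03509763]), 'finger_force': 0.0, 'finger_gap': 92.69362614843422} 167.3
scene 448.85149838090325 448.85149838090325 318.5082033932737 238.93019337552394 [[ 8.18224385e-01 -3.42160865e-01  4.61990042e-01  1.76298485e+02]
 [-5.74626707e-01 -4.62019440e-01  6.75531039e-01 -8.00791530e+02]
 [-1.76919041e-02 -8.18207785e-01 -5.74650343e-01  5.45257368e+02]
 [ 0.00000000e+00  0.00000000e+00  0.00000000e+00  1.00000000e+00]]
top 594.3309632391993 594.3309632391993 315.91271320523583 243.64093830687523 [[ 1.06786397e-02 -9.93056839e-01  1.17149825e-01  4.23456245e+02]
 [-9.99879083e-01 -9.27998226e-03  1.24780263e-02 -2.19481255e+02]
 [-1.13042410e-02 -1.17268908e-01 -9.93035859e-01  1.06115475e+03]
 [ 0.00000000e+00  0.00000000e+00  0.00000000e+00  1.00000000e+00]]
```

View pics/top0.png

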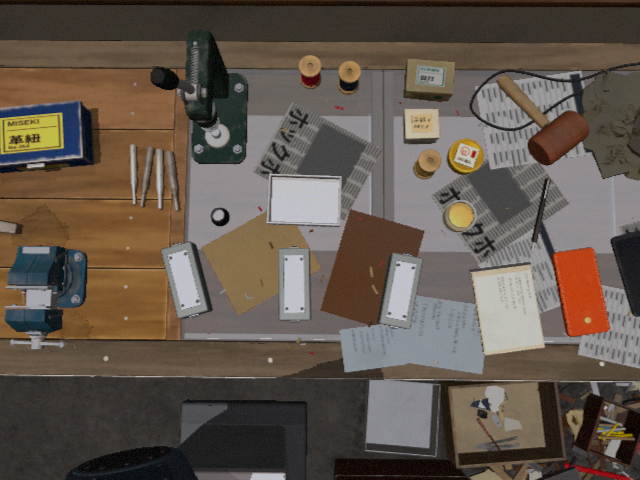

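View pics/scene0.png

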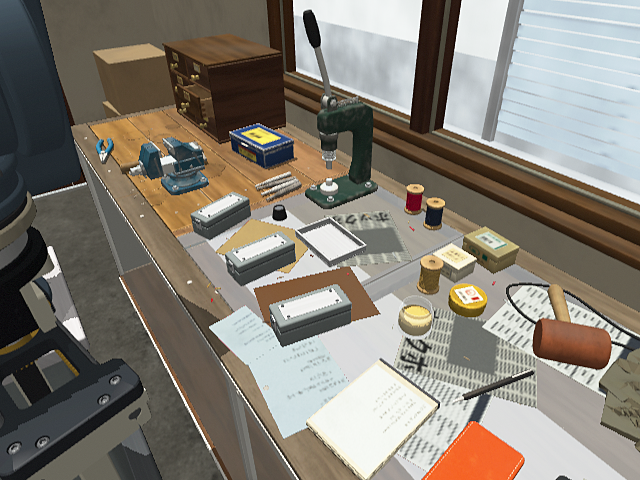

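The top view shows the cases at about (185,279), (294,284) and (401,289), the tray at (304,200), the magnifier at (220,216), the spool at (428,163) and the jar at (460,215). The scene view confirms that layout. I'll measure the white lid plates and the tray next.

```bash
cat > h.py <<'E'
import numpy as np, cv2
from scipy.spatial.transform import Rotation as R
from station import ctrl, vision
def px2w(f,u,v,z):
    T=f["extrinsics"]; d=T[:3,:3]@np.array([(u-f["cx"])/f["fx"],(v-f["cy"])/f["fy"],1]); o=T[:3,3]
    return o+d*(z-o[2])/d[2]
def plate(f,c,z,thr=190,r=45,rr=60):
    g=f["pixels"].min(axis=2); m=np.zeros_like(g); u,v=c
    m[v-rr:v+rr,u-r:u+r]=(g[v-rr:v+rr,u-r:u+r]>thr)*255
    n,l,s,_=cv2.connectedComponentsWithStats(m); k=1+np.argmax(s[1:,4])
    p=cv2.findContours((l==k).astype(np.uint8),0,2)[0][0][:,0,:]
    w=np.array([px2w(f,a,b,z)[:2] for a,b in p],np.float32)
    return cv2.minAreaRect(w)
E
python3 - <<'E'
from h import *
f=vision.grab_frame("top")
for n,c in dict(left=(185,279),mid=(294,284),right=(401,289)).items(): print(n,plate(f,c,48))
print('tray',plate(f,(304,200),3,r=50,rr=40), px2w(f,304,200,10))
for n,c,z in [('magn',(220,216),27),('spool',(428,163),60),('jar',(460,215),50)]: print(n,px2w(f,*c,z))
i=f["pixels"][140:340,140:500,::-1]; cv2.imwrite("pics/crop.png",cv2.resize(i,None,fx=2.2,fy=2.2,interpolation=2))
E
```

```text
left ((479.32391357421875, 18.415681838989258), (95.24080657958984, 31.067039489746094), 16.184551239013672)
mid ((474.50787353515625, -170.1077880859375), (93.7859115600586, 30.626420974731445), 0.9616075158119202)
right ((464.304443359375, -352.0904541015625), (30.890464782714844, 94.66952514648438), 79.23704528808594)
tray ((625.7631225585938, -185.04498291015625), (118.5933609008789, 75.72825622558594), 88.48877716064453) [ 626.22695466 -184.02162647   10.        ]
magn [593.00201799 -36.65587062  27.        ]
spool [ 683.03939079 -398.22503533   60.        ]
jar [ 594.61016656 -453.83684442   50.        ]
```

View pics/crop.png

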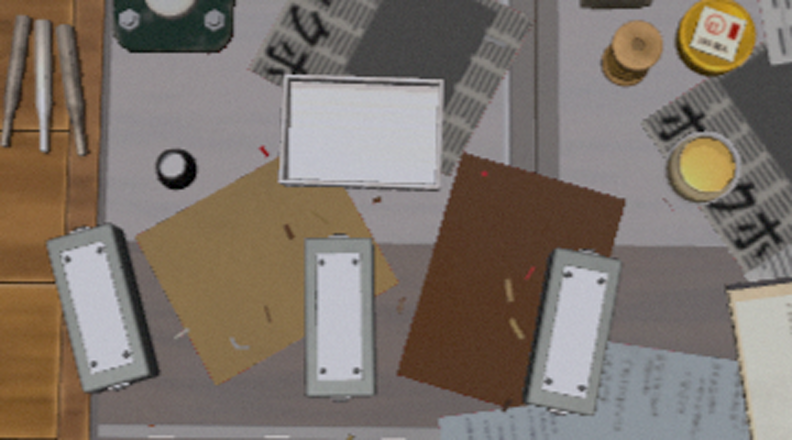

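The tray outline is measured, and the three plates came out the same size, 95 x 31 mm. The case yaws are about +0.28, +0.02 and -0.19, and these agree with the crop. I'll start with the right case, which is nearest.

```bash
cat >> h.py <<'E'
def go(x,y,z,yaw,pitch=0,s=None):
    "row numbers (x,y,z,ax,ay,az) for TCP target; pitch about tool y"
    s=s or ctrl.read_state()
    R0=R.from_euler('xyz',s["orientation"]); R1=R.from_euler('xyz',[np.pi,0,yaw])*R.from_euler('y',pitch)
    d=R0.inv().apply(np.array([x,y,z])-s["ee_pos"])/400; a=(R0.inv()*R1).as_rotvec()/(np.pi/2)
    print(np.round(d,4),np.round(a,4))
def tq(yaw,n=6):
    a=[]
    for i in range(n):
        s=ctrl.read_state(); a.append(np.r_[s["force"],s["torque"]]); vision.grab_frame("top")
    a=np.mean(a,0); w=np.array([-np.sin(yaw),np.cos(yaw),0])
    print('F',a[:3].round(2),'T',a[3:].round(3),'about width',round(float(a[3:]@w),4))
E
python3 -c "
from h import *
go(464,-352,310,-.188)"
```

```text
[ 0.9211 -0.247   0.2361] [-6.000e-04  1.000e-04  2.704e-01]
```

Emit:
apply_moves:
  targets: [1,0.12,-0.03,0.03,0,0,0.04,1,0.26,-0.07,0.07,0,0,0.09,1,0.4,-0.11,0.1,0,0,0.14,1,0.54,-0.145,0.14,0,0,0.18,1,0.68,-0.18,0.175,0,0,0.22,1,0.81,-0.217,0.21,0,0,0.25,1,0.921,-0.247,0.236,0,0,0.27,1,0.921,-0.247,0.236,0,0,0.27]
  force: 50

```text
time_s: 1.15
ee_pos: [465.8, -350.4, 309.2]
orientation: [-3.141, 0.001, -0.184]
force: [-1.3, 0.0, 0.5]
finger_gap: 93.4
finger_force: 0.0
```

```bash
python3 -c "
from h import *
s=ctrl.read_state();print(s['time_s'],s['ee_pos'],s['orientation'],s['joints'])
f=vision.grab_frame('wrist');cv2.imwrite('pics/w1.png',f['pixels'][:,:,::-1])
go(464,-352,193,-.188)"
```

```text
1.15 [ 465.83106085 -350.42447494  309.17204137] [-3.14057515e+00  1.24585982e-03 -1.84208136e-01] [-7.24835771e-01  5.21386427e-01  1.64891238e+00  2.79707723e-04
  9.72885735e-01  1.03001169e+00]
[-0.001   0.002   0.2917] [-0.0003  0.0007  0.0019]
```

View pics/w1.png

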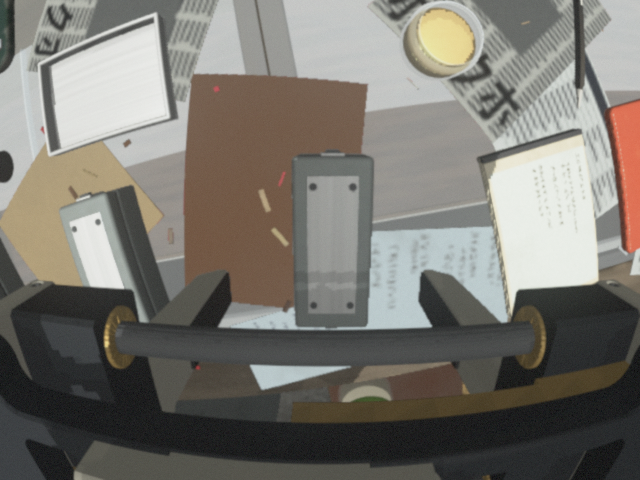

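The wrist view shows the right case square to the fingers, centred at about column 333, with the fingers at about 225 and 425. I'll descend and grip.

Emit:
apply_moves:
  targets: [1,0,0.001,0.08,0,0,0,1,0,0.002,0.17,0,0,0,1,0,0.002,0.25,0,0,0,1,0,0.002,0.29,0,0,0,0.3,0,0.002,0.29,0,0,0,0.3,0,0.002,0.29,0,0,0,0.3,0,0.002,0.29,0,0,0,0.3,0,0.002,0.29,0,0,0]
  force: 50

```text
time_s: 2.2
ee_pos: [464.0, -353.0, 195.0]
orientation: [3.141, -0.001, -0.187]
force: [-0.2, -0.2, 0.2]
finger_gap: 57.6
finger_force: 0.0
```

Emit:
apply_moves:
  targets: [0,0,0,0,0,0,0,0,0,0,0,0,0,0,0,0,0,0,0,0,0,0,0,0,0,0,0,0,0,0,0,-0.06,0,0,0,0,0,0,-0.15,0,0,0,0,0,0,-0.23,0,0,0,0,0,0,-0.27,0,0,0]
  force: 50

```text
time_s: 3.2
ee_pos: [463.8, -352.9, 303.4]
orientation: [3.141, -0.001, -0.187]
force: [0.1, -0.0, -5.0]
finger_gap: 53.7
finger_force: 50.0
```

```bash
python3 -c "
from h import *
s=ctrl.read_state();print(s['time_s'],s['ee_pos'],s['orientation'],s['finger_gap'],s['finger_force']);tq(-.188)"
```

```text
3.2 [ 463.83594804 -352.85792747  303.3664451 ] [ 3.14132236e+00 -6.73278691e-04 -1.87334210e-01] 53.7122986286587 49.9979243427515
F [ 0.35 -0.12 -4.04] T [ 0.024 -0.014  0.001] about width -0.0089
```

Emit:
apply_moves:
  targets: [0,-0.065,0,0.005,0,0.1,0,0,-0.129,0,0.02,0,0.2,0,0,-0.19,0,0.046,0,0.3,0,0,-0.19,0,0.046,0,0.3,0,0,-0.19,0,0.046,0,0.3,0,0,-0.129,0,0.02,0,0.2,0,0,-0.065,0,0.005,0,0.1,0,0,0,0,0,0,0,0]

```text
time_s: 4.5
ee_pos: [465.2, -353.3, 302.8]
orientation: [3.138, 0.006, -0.189]
force: [-0.2, 0.5, -3.3]
finger_gap: 53.7
finger_force: 50.0
```

```bash
python3 -c "
from h import *
import time
vision.grab_frame('top');vision.grab_frame('top');vision.grab_frame('top')
tq(-.188);s=ctrl.read_state();print(s['time_s'],s['ee_pos'],s['orientation'])"
```

```text
F [-0.08 -0.35 -4.44] T [ 0.057  0.014 -0.015] about width 0.0247
4.95 [ 463.13700361 -352.97130418  302.31708649] [-3.14137596e+00 -8.14445681e-04 -1.87966496e-01]
```

Emit:
apply_moves:
  targets: [0,0.065,0,0.005,0,-0.1,0,0,0.129,0,0.02,0,-0.2,0,0,0.19,0,0.046,0,-0.3,0,0,0.19,0,0.046,0,-0.3,0,0,0.19,0,0.046,0,-0.3,0,0,0.129,0,0.02,0,-0.2,0,0,0.065,0,0.005,0,-0.1,0,0,0,0,0,0,0,0]

```text
time_s: 5.95
ee_pos: [462.0, -352.7, 303.8]
orientation: [3.139, -0.009, -0.189]
force: [-0.1, 0.6, -3.9]
finger_gap: 53.7
finger_force: 50.0
```

```bash
python3 -c "
from h import *
vision.grab_frame('top');vision.grab_frame('top');vision.grab_frame('top')
tq(-.188);s=ctrl.read_state();print(s['time_s'],s['ee_pos'],s['orientation']);go(464,-353,195.5,-.188)"
```

```text
F [ 0.16 -0.14 -4.45] T [0.036 0.007 0.023] about width 0.0132
6.4 [ 464.41419627 -352.97682739  302.0566025 ] [-3.14146982e+00  1.03004167e-03 -1.86791646e-01]
[-0.0007  0.0003  0.2664] [-0.0001  0.0007  0.0008]
```

The width-axis torque differs by only 0.01 N m, against 0.13 expected for the rattler, so the right case is silent. I'll put it back.

Emit:
apply_moves:
  targets: [0,0,0,0.09,0,0,0,0,0,0,0.18,0,0,0,0,0,0,0.24,0,0,0,0,0,0,0.26,0,0,0,0,0,0,0.269,0,0,0,0,0,0,0.269,0,0,0,1,0,0,0.269,0,0,0,1,0,0,0.269,0,0,0]

```text
time_s: 7.4
ee_pos: [464.1, -353.2, 195.5]
orientation: [3.141, -0.001, -0.187]
force: [0.1, -0.8, -0.4]
finger_gap: 69.3
finger_force: 0.0
```

Emit:
apply_moves:
  targets: [1,0,0,0,0,0,0,1,0,0,0,0,0,0,1,0,0,0,0,0,0,1,0,0,-0.04,0,0,0,1,0,0,-0.12,0,0,0,1,0,0,-0.21,0,0,0,1,0,0,-0.28,0,0,0,1,0,0,-0.29,0,0,0]

```text
time_s: 8.4
ee_pos: [464.1, -353.1, 313.4]
orientation: [3.139, -0.004, -0.187]
force: [0.3, 1.1, -1.4]
finger_gap: 92.8
finger_force: 0.0
```

```bash
python3 -c "
from h import *
f=vision.grab_frame('top');s=ctrl.read_state();print(s['time_s'],s['ee_pos'],s['orientation'],s['finger_gap'],s['force']);go(474.5,-170,310,.017)
cv2.imwrite('pics/t2.png',f['pixels'][140:380,100:520,::-1])"
```

```text
8.45 [ 463.91436976 -352.98172616  312.35361872] [ 3.14035453e+00 -2.12301213e-03 -1.87289179e-01] 93.47562716255426 [0.67490605 0.26653298 0.60327623]
[-0.0592 -0.4544  0.0052] [ 0.0009 -0.0013 -0.1301]
```

View pics/t2.png

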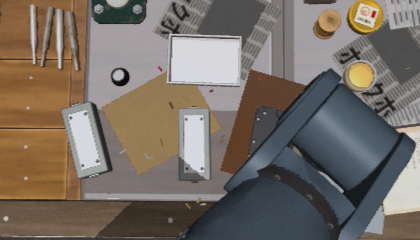

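The arm hides the right case in this view, while the mid case at about (194,142) in the crop and the left case are undisturbed. Moving on to the mid case.

Emit:
apply_moves:
  targets: [1,-0.009,-0.07,0,0,0,-0.02,1,-0.022,-0.17,0,0,0,-0.05,1,-0.035,-0.27,0,0,0,-0.08,1,-0.048,-0.37,0,0,0,-0.11,1,-0.059,-0.44,0,0,0,-0.13,1,-0.059,-0.454,0.06,0,0,-0.13,1,-0.059,-0.454,0.12,0,0,-0.13,1,-0.059,-0.454,0.12,0,0,-0.13]

```text
time_s: 9.45
ee_pos: [473.8, -169.8, 260.9]
orientation: [-3.14, 0.004, 0.017]
force: [0.1, 0.2, 0.1]
finger_gap: 93.0
finger_force: 0.0
```

```bash
python3 -c "
from h import *
f=vision.grab_frame('top');f=vision.grab_frame('top');s=ctrl.read_state();print(s['time_s'],s['ee_pos'],s['orientation']);go(474.5,-170,194,.017)
f=vision.grab_frame('top');print(plate(f,(401,289),48))"
```

```text
9.55 [ 474.47464338 -170.21660337  262.77154801] [-3.14126922e+00  6.52154993e-04  1.67351814e-02]
[ 0.0002 -0.0005  0.1719] [-0.0002  0.0004 -0.0002]
((465.43853759765625, -350.6039733886719), (32.40164566040039, 97.00861358642578), 79.30004119873047)
```

The right case is back within 2 mm of its start. I'll grip and lift the mid case.

Emit:
apply_moves:
  targets: [1,0,0,0.08,0,0,0,1,0,0,0.15,0,0,0,0.6,0,0,0.172,0,0,0,0,0,0,0.172,0,0,0,0,0,0,0.172,0,0,0,0,0,0,0.172,0,0,0,0,0,0,0.172,0,0,0,0,0,0,0.172,0,0,0]
  force: 50

```text
time_s: 10.6
ee_pos: [474.8, -170.4, 194.8]
orientation: [3.141, -0.001, 0.017]
force: [-1.0, -2.6, 7.5]
finger_gap: 53.8
finger_force: 50.0
```

Emit:
apply_moves:
  targets: [0,0,0,0,0,0,0,0,0,0,0,0,0,0,0,0,0,-0.06,0,0,0,0,0,0,-0.15,0,0,0,0,0,0,-0.23,0,0,0,0,0,0,-0.27,0,0,0,0,0,0,-0.27,0,0,0,0,0,0,-0.27,0,0,0]
  force: 50

```text
time_s: 11.6
ee_pos: [474.1, -170.0, 300.7]
orientation: [-3.141, 0.002, 0.017]
force: [-0.2, 0.3, -4.5]
finger_gap: 53.5
finger_force: 50.0
```

```bash
python3 -c "
from h import *
tq(.017);s=ctrl.read_state();print(s['time_s'],s['ee_pos'],s['orientation'])"
```

```text
F [-0.02 -0.01 -4.61] T [ 0.021  0.004 -0.01 ] about width 0.0035
11.9 [ 474.42603447 -170.12075966  301.43509271] [-3.14119758e+00  7.81417908e-04  1.68937831e-02]
```

Emit:
apply_moves:
  targets: [0,-0.065,0,0.005,0,0.1,0,0,-0.129,0,0.02,0,0.2,0,0,-0.19,0,0.046,0,0.3,0,0,-0.19,0,0.046,0,0.3,0,0,-0.19,0,0.046,0,0.3,0,0,-0.129,0,0.02,0,0.2,0,0,-0.065,0,0.005,0,0.1,0,0,0,0,0,0,0,0]

```text
time_s: 12.9
ee_pos: [475.6, -170.4, 302.8]
orientation: [3.138, -0.026, 0.015]
force: [0.2, 1.1, -5.4]
finger_gap: 53.5
finger_force: 50.0
```

```bash
python3 -c "
from h import *
for i in range(4):vision.grab_frame('top')
tq(.017);s=ctrl.read_state();print(s['time_s'],s['ee_pos'],s['orientation'])"
```

```text
F [-0.49 -0.24 -4.84] T [ 0.009  0.041 -0.016] about width 0.041
13.4 [ 473.86595353 -170.25526314  301.95466241] [-3.13956315 -0.03321845  0.01711887]
```

Emit:
apply_moves:
  targets: [0,0.065,0,0.005,0,-0.1,0,0,0.129,0,0.02,0,-0.2,0,0,0.19,0,0.046,0,-0.3,0,0,0.19,0,0.046,0,-0.3,0,0,0.19,0,0.046,0,-0.3,0,0,0.129,0,0.02,0,-0.2,0,0,0.065,0,0.005,0,-0.1,0,0,0,0,0,0,0,0]

```text
time_s: 14.4
ee_pos: [472.6, -170.1, 303.1]
orientation: [3.142, -0.041, 0.017]
force: [0.1, 0.4, -5.4]
finger_gap: 53.8
finger_force: 50.0
```

```bash
python3 -c "
from h import *
for i in range(4):vision.grab_frame('top')
tq(.017);s=ctrl.read_state();print(s['time_s'],s['ee_pos'],s['orientation'])"
```

```text
F [-0.02 -0.15 -4.63] T [0.022 0.023 0.01 ] about width 0.023
14.9 [ 474.95772545 -170.05837521  301.70324749] [-3.13961319 -0.03154915  0.01818341]
```

The torque difference here is only 0.02 N m, so the mid case is silent too. The tool is left pitched by 0.03 rad, so I'll level it before placing.

```bash
python3 -c "
from h import *
go(474.4,-170.2,194.2,.017)"
```

```text
[-0.0099  0.0009  0.2686] [-0.0013 -0.0201  0.0008]
```

Emit:
apply_moves:
  targets: [0,0,0,0.06,0,-0.02,0,0,-0.005,0,0.15,0,-0.02,0,0,-0.009,0,0.22,0,-0.02,0,0,-0.01,0,0.255,0,-0.02,0,0,-0.01,0,0.268,0,-0.02,0,0,-0.01,0,0.268,0,-0.02,0,0,-0.01,0,0.268,0,-0.02,0,1,-0.01,0,0.268,0,-0.02,0]

```text
time_s: 15.9
ee_pos: [474.3, -170.1, 195.3]
orientation: [-3.14, -0.002, 0.018]
force: [0.5, 0.2, 0.4]
finger_gap: 59.6
finger_force: 0.0
```

Emit:
apply_moves:
  targets: [1,0,0,0,0,0,0,1,0,0,0,0,0,0,1,0,0,0,0,0,0,1,0,0,0,0,0,0,1,0,0,-0.06,0,0,0,1,0,0,-0.15,0,0,0,1,0,0,-0.24,0,0,0,1,0,0,-0.28,0,0,0]

```text
time_s: 16.9
ee_pos: [474.0, -170.2, 308.2]
orientation: [-3.141, -0.003, 0.018]
force: [0.1, 0.3, -0.6]
finger_gap: 93.0
finger_force: 0.0
```

```bash
python3 -c "
from h import *
f=vision.grab_frame('top');f=vision.grab_frame('top');s=ctrl.read_state();print(s['time_s'],s['ee_pos'],s['orientation'],s['finger_gap'],s['force']);go(479.3,18.4,310,.282)
f=vision.grab_frame('top');print(plate(f,(401,289),48),plate(f,(185,279),48))"
```

```text
17.0 [ 474.03837352 -170.23943022  307.62411181] [-3.14073341e+00 -3.07354661e-03  1.77135841e-02] 92.94781168072156 [0.30141615 0.6217903  0.2870225 ]
[ 0.0215 -0.4713 -0.0055] [-0.0003 -0.002  -0.1682]
((465.5914306640625, -350.63873291015625), (32.38673782348633, 96.69622039794922), 79.27825927734375) ((493.2921142578125, 22.657682418823242), (68.83422088623047, 31.53230094909668), 16.187244415283203)
```

Emit:
apply_moves:
  targets: [1,0.003,-0.07,0,0,0,-0.025,1,0.008,-0.17,0,0,0,-0.06,1,0.012,-0.27,0,0,0,-0.1,1,0.017,-0.37,0,0,0,-0.14,1,0.02,-0.45,0,0,0,-0.168,1,0.0215,-0.471,0.05,0,-0.002,-0.168,1,0.0215,-0.471,0.1,0,-0.002,-0.168,1,0.0215,-0.471,0.1,0,-0.002,-0.168]

```text
time_s: 18.05
ee_pos: [478.4, 18.6, 264.8]
orientation: [-3.138, 0.006, 0.282]
force: [-0.1, -0.3, 0.3]
finger_gap: 92.9
finger_force: 0.0
```

```bash
python3 -c "
from h import *
f=vision.grab_frame('top');f=vision.grab_frame('top');s=ctrl.read_state();print(s['time_s'],s['ee_pos'],s['orientation']);go(479.3,18.4,194,.282)
f=vision.grab_frame('top');print(plate(f,(401,289),48),plate(f,(294,284),48))"
```

```text
18.15 [479.10103239  18.33437132 266.59828384] [-3.13921176e+00  2.88577649e-03  2.81413170e-01]
[0.001  0.0004 0.1815] [-0.0015  0.0018 -0.0004]
((465.4180908203125, -350.6521301269531), (32.34914779663086, 97.03649139404297), 79.17198944091797) ((473.62933349609375, -166.65890502929688), (95.414794921875, 30.847864151000977), 0.7806402444839478)
```

The mid case is back within 4 mm. Gripping and lifting the left case.

Emit:
apply_moves:
  targets: [1,0,0,0.08,0,0.002,0,1,0.001,0,0.16,0,0.002,0,0.6,0.001,0,0.181,0,0.002,0,0,0.001,0,0.181,0,0.002,0,0,0.001,0,0.181,0,0.002,0,0,0.001,0,0.181,0,0.002,0,0,0.001,0,0.181,0,0.002,0,0,0.001,0,0.181,0,0.002,0]
  force: 55

```text
time_s: 19.2
ee_pos: [479.8, 18.5, 195.5]
orientation: [-3.141, -0.003, 0.282]
force: [-1.7, -2.2, 7.7]
finger_gap: 53.8
finger_force: 55.0
```

Emit:
apply_moves:
  targets: [0,0,0,0,0,0,0,0,0,0,0,0,0,0,0,0,0,-0.06,0,0,0,0,0,0,-0.15,0,0,0,0,0,0,-0.23,0,0,0,0,0,0,-0.27,0,0,0,0,0,0,-0.27,0,0,0,0,0,0,-0.27,0,0,0]

```text
time_s: 20.2
ee_pos: [478.9, 18.4, 301.7]
orientation: [-3.139, -0.0, 0.282]
force: [-0.7, -0.8, -5.3]
finger_gap: 53.9
finger_force: 55.0
```

```bash
python3 -c "
from h import *
tq(.282);s=ctrl.read_state();print(s['time_s'],s['ee_pos'],s['orientation'],s['joints'])"
```

```text
F [-0.39 -0.35 -5.24] T [-0.021 -0.005 -0.017] about width 0.0012
20.5 [479.1995447   18.40381699 302.17342916] [-3.13935026e+00 -6.88361391e-04  2.81615480e-01] [-0.05918053  0.36825905  1.92393402  0.00312072  0.84950272  1.22793864]
```

Emit:
apply_moves:
  targets: [0,-0.065,0,0.005,0,0.1,0,0,-0.129,0,0.02,0,0.2,0,0,-0.19,0,0.046,0,0.3,0,0,-0.19,0,0.046,0,0.3,0,0,-0.129,0,0.02,0,0.2,0,0,-0.065,0,0.005,0,0.1,0,0,0,0,0,0,0,0,0,0,0,0,0,0,0]

```text
time_s: 21.5
ee_pos: [480.5, 18.9, 302.6]
orientation: [-3.14, -0.002, 0.283]
force: [-0.3, 0.5, -5.3]
finger_gap: 53.8
finger_force: 55.0
```

```bash
python3 -c "
from h import *
for i in range(4):vision.grab_frame('top')
tq(.282);s=ctrl.read_state();print(s['time_s'],s['ee_pos'],s['orientation'])"
```

```text
F [ 0.14  0.02 -4.91] T [ 0.017 -0.061  0.005] about width -0.0631
22.0 [478.99880885  18.27659506 302.69761656] [-3.13951341e+00 -2.20264565e-03  2.81420173e-01]
```

Emit:
apply_moves:
  targets: [0,0.065,0,0.005,0,-0.1,0,0,0.129,0,0.02,0,-0.2,0,0,0.19,0,0.046,0,-0.3,0,0,0.19,0,0.046,0,-0.3,0,0,0.129,0,0.02,0,-0.2,0,0,0.065,0,0.005,0,-0.1,0,0,0,0,0,0,0,0,0,0,0,0,0,0,0]

```text
time_s: 23.0
ee_pos: [477.2, 17.9, 303.4]
orientation: [-3.14, -0.004, 0.28]
force: [-0.1, -0.6, -4.3]
finger_gap: 53.5
finger_force: 55.0
```

```bash
python3 -c "
from h import *
for i in range(4):vision.grab_frame('top')
tq(.282);s=ctrl.read_state();print(s['time_s'],s['ee_pos'],s['orientation'],s['finger_gap']);go(626,-184,312,.282);go(626,-184,312,0)"
```

```text
F [-0.05  0.16 -5.2 ] T [-0.026  0.023 -0.015] about width 0.0289
23.5 [479.48185449  18.52312738 302.39932829] [-3.13954121e+00 -8.98779781e-04  2.81890299e-01] 53.76137046658831
[ 0.211   0.5882 -0.025 ] [-0.0013 -0.0006 -0.0001]
[ 0.211   0.5882 -0.025 ] [-0.0014 -0.0004  0.1795]
```

The difference is 0.09 N m, with the sign expected for a part sliding to the low end, while the other two showed about 0.015 with the opposite sign. One more rock with longer averaging will confirm it.

Emit:
apply_moves:
  targets: [0,-0.065,0,0.005,0,0.1,0,0,-0.129,0,0.02,0,0.2,0,0,-0.19,0,0.046,0,0.3,0,0,-0.19,0,0.046,0,0.3,0,0,-0.129,0,0.02,0,0.2,0,0,-0.065,0,0.005,0,0.1,0,0,0,0,0,0,0,0,0,0,0,0,0,0,0]

```text
time_s: 24.5
ee_pos: [480.6, 18.9, 302.6]
orientation: [-3.14, -0.002, 0.283]
force: [-1.0, 0.6, -4.9]
finger_gap: 54.0
finger_force: 55.0
```

```bash
python3 -c "
from h import *
for i in range(4):vision.grab_frame('top')
tq(.282,14)"
```

```text
F [ 0.06 -0.09 -5.11] T [ 0.013 -0.084 -0.001] about width -0.084
```

Emit:
apply_moves:
  targets: [0,0.065,0,0.005,0,-0.1,0,0,0.129,0,0.02,0,-0.2,0,0,0.19,0,0.046,0,-0.3,0,0,0.19,0,0.046,0,-0.3,0,0,0.129,0,0.02,0,-0.2,0,0,0.065,0,0.005,0,-0.1,0,0,0,0,0,0,0,0,0,0,0,0,0,0,0]

```text
time_s: 26.4
ee_pos: [477.3, 18.0, 303.4]
orientation: [-3.14, -0.003, 0.28]
force: [-0.4, 0.5, -4.3]
finger_gap: 53.7
finger_force: 55.0
```

```bash
python3 -c "
from h import *
for i in range(4):vision.grab_frame('top')
tq(.282,14);s=ctrl.read_state();print(s['time_s'],s['ee_pos'],s['orientation'],s['finger_gap']);go(626,-184,292,0)"
```

```text
F [ 0.1   0.07 -4.88] T [-0.023  0.053 -0.008] about width 0.0576
27.3 [479.2622131   18.39993221 302.63682775] [-3.13966563e+00 -1.48497636e-03  2.81636717e-01] 54.16817953112143
[0.2117 0.5881 0.0258] [-0.0014 -0.0008  0.1793]
```

The longer average gives a difference of 0.14 N m, so the left case is the rattler. I'll carry it sideways first and then forward over the tray.

Emit:
apply_moves:
  targets: [0,-0.01,0.04,0,0,0,0.02,0,-0.03,0.11,0,0,0,0.05,0,-0.055,0.19,0,0,0,0.08,0,-0.08,0.28,0,0,0,0.11,0,-0.105,0.36,0,0,0,0.14,0,-0.125,0.43,0,0,0,0.16,0,-0.14,0.48,0,0,0,0.179,0,-0.14,0.485,0,0,0,0.179]

```text
time_s: 28.3
ee_pos: [479.0, -185.2, 302.1]
orientation: [-3.14, -0.001, -0.002]
force: [0.2, -0.2, -5.3]
finger_gap: 53.6
finger_force: 55.0
```

```bash
python3 -c "
from h import *
f=vision.grab_frame('top');f=vision.grab_frame('top');go(626,-184.5,297,0)"
```

```text
[0.3671 0.0015 0.0129] [-0.0016 -0.0004 -0.0002]
```

Emit:
apply_moves:
  targets: [0,0.03,0,0,0,0,0,0,0.09,0,0.003,0,0,0,0,0.17,0,0.006,0,0,0,0,0.25,0,0.01,0,0,0,0,0.32,0,0.013,0,0,0,0,0.355,0,0.013,0,0,0,0,0.367,0,0.013,0,0,0,0,0.367,0,0.013,0,0,0]

```text
time_s: 29.4
ee_pos: [626.3, -182.9, 296.9]
orientation: [-3.139, -0.0, 0.001]
force: [-0.6, -0.3, -5.2]
finger_gap: 53.8
finger_force: 55.0
```

Emit:
apply_moves:
  targets: [0,0,0,0,0,0,0,0,0,0,0,0,0,0,0,0,0,0,0,0,0,0,0,0,0,0,0,0,0,0,0,0,0,0,0,0,0,0,0,0,0,0,0,0,0,0,0,0,0,0,0,0,0,0,0,0]

```text
time_s: 30.4
ee_pos: [626.2, -183.4, 297.1]
orientation: [-3.139, -0.001, 0.0]
force: [0.6, 0.0, -4.4]
finger_gap: 53.6
finger_force: 55.0
```

```bash
python3 -c "
from h import *
f=vision.grab_frame('scene');cv2.imwrite('pics/s3.png',f['pixels'][:,:,::-1])
s=ctrl.read_state();print(s['time_s'],s['ee_pos'],s['orientation'],s['finger_gap'],s['finger_force'],s['force'],abs(s['joint_vel']).max())"
```

```text
30.45 [ 626.21259518 -183.4284866   297.10460508] [-3.13932622e+00 -9.59026048e-04  4.75118589e-04] 53.319888444406736 54.992118403315544 [-0.38644349 -0.13465588 -5.03030699] 0.0009610075067921405
```

View pics/s3.png

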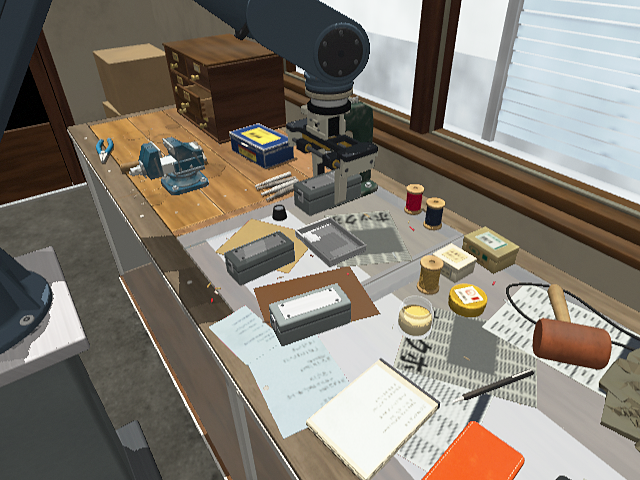

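The scene view shows the case held level above the tray, around (325,195). The mid case at (260,255), the right case at (312,312) and the bystanders all stand where they were. Handing in.

```bash
python3 -c "
from station import ctrl
print(ctrl.sign_off())"
```

```text
the job is handed in; nothing more can be done
None
```

I handed the job in with case_left, the rattling one (its moment shifted 0.14 N m between tips), held level and still about 10 cm above the middle of the tray; the mid and right cases showed no rattle and stand upright within about 4 mm of their starts, and sign-off returned no verdict.

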